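# Fit the square-cell adapter and poise the cuvette over it

## Task

Fit the dark grey square-cell adapter to the white bench photometer: set it upright into the round well with its two lugs in the two notches, push it down against the spring, turn it clockwise (seen from above) until it stops, so that its flats run along the meter's sides, and let go. Then pick up the clear square cuvette, carry it upright over the reagent jars without knocking anything, and hold it still about 1 cm above the adapter's square opening, centred on it, squared up with it and touching neither adapter nor meter, so it can go in the moment the meter has zeroed. Finish while still holding it there; do not lower it in or let go.

Things in the scene. Friction and masses are not known exactly. Their poses are not given: they have to be found in the camera images.
- meter: White bench photometer, fixed, 185 x 120 x 60 mm; origin on the worktop below the well axis; x to its rear, y to its left. Flat deck 60 mm up, reaching 50 mm before and behind and 60 mm to either side of the well axis; the sloping console with screen and keys goes on to 135 mm in front (-x).
- meter_well (a point): Centre of the meter's round well, at deck level, axes as the meter's. Bore 49 mm diameter, flared to 55 mm at the deck, with two notches (62 mm across, each 40 degrees wide) at 45 and 225 degrees counter-clockwise from x. Below the 6 mm thick rim the adapter's lugs run clockwise from the notches to stops that leave them at 0 and 180 degrees.
- well_seat (a joint): Spring seat in the well, a steel disc 15 mm below the deck; metres pressed down, 0 when the well is empty, at most 0.0065. It yields at about 1.5 N, pushes with 4 N under the locked adapter (about 0.0035) and 5 N under the adapter pressed hard on the deck (0.005).
- adapter_center (a point): Centre of the loose dark grey adapter (about 60 g), half-way up its 45 mm; stands on its skirt, z up. Upper 25 mm is the grip: 62 mm diameter with two flats 46 mm apart facing its +y and -y; take it by the flats, near the top, so that the fingertips stay off the deck. Lower 20 mm is the skirt that enters the well: 46 mm diameter, tapered foot, two lugs at +x and -x.
- adapter_lug (a point): Tip of the adapter's +x lug, 28.5 mm from its axis, 12.5 mm below adapter_center; its twin is opposite. Lugs are 20 degrees wide, 5 mm high, top 7.5 mm below the grip's underside. They must point at the notches to enter; either way round is the same. Locked, the adapter's x lies along the meter's x.
- adapter_mouth (a point): Centre of the adapter's top face and square opening, 22.5 mm above adapter_center; opening 27 mm square, flared to 34 mm, sides along the adapter's x and y. Gap from the grip's underside to the deck: 4.5 mm when just laid in, must be pressed below 1.5 mm to turn (0 = hard on deck), 1.5 mm when locked: mouth then 86.5 mm, center 64 mm above the worktop.
- cuvette_center (a point): centre of the clear square cuvette, half-way up its 102 mm, standing upright on the worktop; 24 x 24 mm outside, faces along its x and y, z up, about 30 g
- cuvette_foot (a point): centre of the cuvette's underside, 51 mm below cuvette_center
- jar_1: white screw-top reagent jar, loose, 70 mm diameter, 146 mm high; origin at the centre of its underside
- jar_2: white screw-top reagent jar, loose, 70 mm diameter, 136 mm high; origin at the centre of its underside
- dropper_1: small white dropper bottle, loose, 27 mm diameter, 85 mm high; origin at the centre of its underside
Not all that is in view belongs to the job. Leave any pink look-alike of the part that bears cuvette_center alone.

How it is judged:
On the way:
1. the adapter is down in the well, turned to its stop and let go (horizontal distance between adapter_center and meter_well below 0.004 m and z of adapter_center in the frame of meter_well below 0.0058 m and angle between the x axis of adapter_center and the x axis of meter_well, either way round below 0.15 rad and angle between adapter_center's own z axis and vertical below 0.1 rad and contact force between the fingers and adapter below 0.1 N), for 0.2 s.
At the end, for the whole second after the job is handed in: Adapter locked: within 4 mm of the well axis, centre < 5.8 mm above deck, x within 0.15 rad of the meter's, not touched by the robot. Cuvette held still in the fingers, tilt < 0.1 rad, foot 3-20 mm above the adapter's top, within 5 mm of centre and 0.14 rad of square, touching neither (horizontal distance between adapter_center and meter_well below 0.004 m and z of adapter_center in the frame of meter_well below 0.0058 m and angle between the x axis of adapter_center and the x axis of meter_well, either way round below 0.15 rad and contact force between the arm and adapter below 0.1 N and horizontal distance between cuvette_foot and adapter_mouth below 0.005 m and z of cuvette_foot in the frame of adapter_mouth between 0.003 and 0.02 m and (angle between the x axis of cuvette_center and the x axis of adapter_mouth, either way round below 0.14 rad or angle between the x axis of cuvette_center and the y axis of adapter_mouth, either way round below 0.14 rad) and angle between cuvette_center's own z axis and vertical below 0.1 rad and contact force between the fingers and cuvette above 0.5 N and contact force between cuvette and adapter below 0.05 N and contact force between cuvette and meter below 0.05 N and linear speed of cuvette below 0.02 m/s); the arm keeps its last pose, push and grip.
It fails at once if the cuvette is tipped over or laid down (angle between cuvette_center's own z axis and vertical above 0.5 rad).
It fails at once if a reagent jar or the dropper bottle is knocked (distance of any of jar_1, jar_2, dropper_1 from where it was at the start of the episode above 0.02 m or angle between any of jar_1, jar_2, dropper_1's own z axis and vertical above 0.25 rad).
It fails at once if the cuvette is struck against a jar or bottle on the way (contact force between cuvette and jar_1 above 1 N or contact force between cuvette and jar_2 above 1 N or contact force between cuvette and dropper_1 above 1 N).
It fails at once if the cuvette is lowered into the adapter (horizontal distance between cuvette_foot and adapter_mouth below 0.02 m and z of cuvette_foot in the frame of adapter_mouth below -0.004 m).
It also fails if it takes over 59 s, if anything falls off the work surface, if the arm or the gripper's body presses on something with over 40 N, if the wrist force passes 120 N, or if a joint passes its speed limit or range.

## Robot

A 6-joint arm with a two-finger parallel gripper is mounted at the origin on the work surface; the furniture and walls round the work are solid. World frame = base frame: x ahead of the robot, y to its left, z up, the work surface at z = 0. Lengths are in m, angles in rad, forces in N, time in s.
With the tool pointing down it reaches from about 0.25 to 0.775 m from the base axis. Payload 4 kg.
Tool frame: the origin (TCP) lies at the very end of the fingers, on their centre line; the grasp point (between the pads) lies 19 mm behind it (r.pinch_z is the z of the grasp point in the tool frame, in m); z points along the fingers, y is the line along which they close (so a half turn about z gives the same grasp; the last joint's range is limited). The gripper opens to 85 mm and grips with 20 to 120 N. Pads are 22 mm wide; open, the fingers measure 114 mm over their backs; the gripper's body (76 mm by 85 mm) begins 54 mm behind the grasp point. The pads swing forward as they close: fully open they stand 13 mm farther back than shut.
Start: joints at [-1.256, 0.087, 1.371, -0, 1.684, -0.103], TCP at [0.223, -0.503, 0.231] pointing down, gripper open.
Joint ranges: [-3.1, 3.1], [-0.76, 2.03], [0.27, 2.55], [-1.08, 4.22], [0.17, 2.65], [-2.57, 2.57]. Speed limits (rad/s): [2.79, 2.79, 3.14, 3.14, 3.14, 3.14].

## Interface

Orientations are given as a unit quaternion [x, y, z, w].
In Python, from workcell import r, grab_frame, ticket gives the robot as it stands.
- The arm moves only by the tool jog_arm, never from a script. Its argument "plan" is a list of rows, each a list of 7 numbers: the turn, a rotation vector about the world's x, y, z in degrees, then the shift along the world's x, y, z in mm, then the finger opening in mm, from 0 to 85.4. A call has 1 to 12 rows; each row is the pose to reach, as a shift and turn from the pose commanded when the call began; what a row does not reach only later rows make up. A row lasts 1/10 s, in which the tool goes at most 50 mm and 8.59 degrees, less where a joint would pass 70% of its speed; a pose out of reach is approached as far as the arm can. A call with a gripper value outside its range is refused whole. The fingers move at their own pace and stop on an object; "force" is the grip in N (left out, the last holds). Time passes only in rows, so rows that repeat a pose let the fingers close. It gives the time, the measured TCP pose, the force, the opening and the grip force at its end, in the units of the state.
- r.sense(): the state, without advancing time (a new reading comes with each control period).
- grab_frame(name): name is "scene" or "side" or "wrist"; returns a dict with "pixels" (480x640x3 uint8, red, green, blue), "depth" (480x640 float32, m along the optical axis (not along the pixel's ray), 0 where there is no reading), "mtx" (3x3 intrinsics, pixels), "R" (3x3) and "t" (3): a world point X has camera coordinates R X + t; the wrist camera has in their place "mount" (4x4, takes a point from camera to tool coordinates, whose origin is the TCP and whose axes are the flange's). Camera axes: x right, y down, z forward; pixel columns grow to the right and rows downward; lengths in m; the calibration is good to about 2 mm. A picture is of the moment at which its call begins: read the wrist's pose just before it.
- ticket.finish_job(): hands the job in; it is judged then, once.
The state is a dict: "time_s": time; "joint_pos": joint angles; "joint_vel": joint speeds; "joint_efforts": joint torques, N m; "position": TCP position; "tcp_rot": TCP orientation; "ft_force": force on the tool from outside, world axes, zero at the start; "wrist_torque": the same for the moment, N m; "opening": finger opening in m; "finger_force": force on a finger pad.
Only numpy, scipy, OpenCV 4.12 (cv2) and the standard library are available. Lean on these libraries where they do the work, as an engineer would, in place of code of your own. Each camera call takes 0.05 s, during which the arm holds its last target. There are 200 camera calls.

## Working session

There is one attempt and no reset: what is moved stays moved. The work goes in short steps, Python scripts to look and compute and a tool call to move; the robot and the scene stay as the last step left them, time stands still between calls to the robot, and variables do not carry over. Pictures are saved under pics/ and viewed, at most 10 in all, crops included, and the job is handed in when it is done.

Besides the shell and the picture viewer there is one more tool, called after "Emit:" as name(argument=value, ...), one argument or row to a line, values as JSON. jog_arm: Moves the arm, as the interface text tells. Its arguments: {"type":"object","properties":{"plan":{"type":"array"},"force":{"type":"number"}},"required":["plan"]}

```bash
ls; mkdir -p pics
cat > h.py <<'E'
import numpy as np, cv2
from workcell import r, grab_frame, ticket
from scipy.spatial.transform import Rotation as Ro
def grab(n):
    s=r.sense(); f=grab_frame(n)
    if n=="wrist":
        M=np.array(f["mount"]); Rt=Ro.from_quat(s["tcp_rot"]).as_matrix()
        f["Rc"]=Rt@M[:3,:3]; f["o"]=Rt@M[:3,3]+np.array(s["position"])
    else:
        R=np.array(f["R"]); f["Rc"]=R.T; f["o"]=-R.T@np.array(f["t"])
    return f
def ray(f,uv): 
    uv=np.atleast_2d(uv); p=np.c_[uv,np.ones(len(uv))]@np.linalg.inv(f["mtx"]).T
    return p@f["Rc"].T
def plane(f,uv,z):
    d=ray(f,uv); return f["o"]+d*((z-f["o"][2])/d[:,2])[:,None]
def cloud(f):
    v,u=np.mgrid[0:480,0:640]; d=ray(f,np.c_[u.ravel(),v.ravel()])
    return (f["o"]+d*f["depth"].ravel()[:,None]).reshape(480,640,3)
def save(f,n): cv2.imwrite("pics/"+n+".png",f["pixels"][:,:,::-1])
E
python3 - <<'E'
from h import *
a=grab("scene");b=grab("side");c=grab("wrist")
for n,f in zip("abc",(a,b,c)): save(f,n); print(f["o"],f["Rc"][:,2])
cv2.imwrite("pics/ab.png",cv2.resize(np.vstack([a["pixels"],b["pixels"]])[:,:,::-1],(400,600)))
import pickle; pickle.dump((a,b,c),open("f0.pkl","wb"))
print(r.sense())
E
```

```text
pics
[-0.12576937  0.6755919   0.50397203] [ 0.69456618 -0.55758706 -0.45461466]
[0.07895345 1.22454882 0.58519006] [ 0.34855051 -0.84836192 -0.39849039]
[ 0.29233951 -0.47188634  0.37152814] [-0.27230013 -0.11814702 -0.95493137]
{'time_s': 0.15, 'joint_pos': array([-1.25609138e+00,  8.78158279e-02,  1.37189867e+00, -2.34698860e-05,
        1.68360203e+00, -1.03124447e-01]), 'joint_vel': array([-8.76333693e-07, -1.58370345e-03, -4.04515932e-03,  4.52741030e-05,
        1.50788446e-04, -1.28452143e-03]), 'joint_efforts': array([ 1.48441835e-03, -3.52371883e+01, -3.13679945e+01, -1.24160010e-04,
        8.03921866e-03,  2.40234107e-05]), 'position': array([ 0.22303673, -0.50233418,  0.23039557]), 'tcp_rot': array([ 9.78256489e-01,  2.07396958e-01, -1.02610669e-04, -8.55885298e-04]), 'ft_force': array([-0.67076989, -0.2575258 ,  0.84458115]), 'wrist_torque': array([-0.03297582, -0.01152994, -0.01640188]), 'finger_force': 0.0, 'opening': 0.08542134945740135}
```

View pics/a.png

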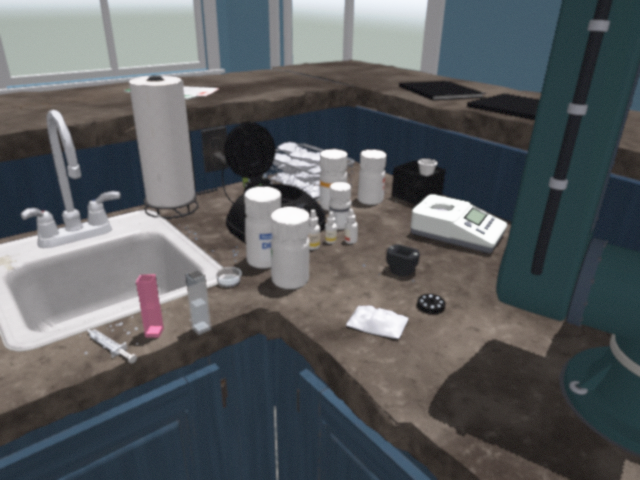

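View pics/b.png

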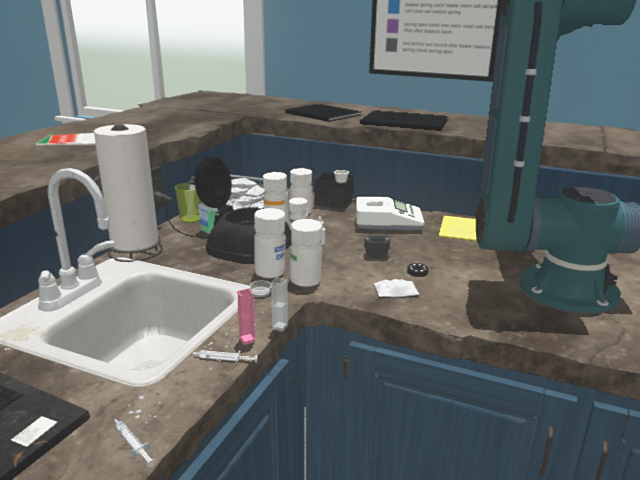

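Scene view: the adapter is at (402,260), the meter at (455,222), the clear cuvette at (198,302) with the pink one at (150,305), and the jars at (263,228) and (290,248). Side view: the adapter is at (377,245), the meter at (390,213) and the cuvette at (280,305).

Run:
```python
from h import *
import pickle
a,b,c=pickle.load(open("f0.pkl","rb"))
for n,f,pts in (("a",a,dict(adtop=(402,250),ad=(402,265),metdeck=(432,210),met=(480,240),cuvtop=(198,278),cuv=(200,325),j1=(262,192),j2=(290,213),d1=(314,235),d2=(331,235),d3=(350,232),bigbottle=(341,190))),
 ("b",b,dict(ad=(377,250),met=(385,208),cuvtop=(280,283),cuv=(280,325),j1=(269,212),j2=(307,224),d=(322,230)))):
    C=cloud(f)
    for k,(u,v) in pts.items(): print(n,k,C[v,u].round(3))
# dark adapter pixels
for f,(u0,u1,v0,v1) in ((a,(375,430,238,285)),(b,(355,400,228,265))):
    C=cloud(f)[v0:v1,u0:u1].reshape(-1,3); g=f["pixels"][v0:v1,u0:u1].reshape(-1,3)
    m=(C[:,2]>0.012)&(C[:,2]<.06)&(g.max(1)<75)
    P=C[m]; print(len(P),P.min(0),P.max(0),np.median(P,0)); T=P[P[:,2]>.04]; print("top",np.median(T,0),T.min(0),T.max(0))
# meter: white high
for f,(u0,u1,v0,v1) in ((a,(405,515,190,255)),(b,(350,430,190,235))):
    C=cloud(f)[v0:v1,u0:u1].reshape(-1,3); g=f["pixels"][v0:v1,u0:u1].reshape(-1,3)
    P=C[(g.min(1)>120)&(C[:,2]>.02)]; D=P[abs(P[:,2]-.06)<.004]; print("met",len(P),P.min(0),P.max(0),len(D)); 
    print(cv2.minAreaRect(D[:,:2].astype(np.float32)),cv2.minAreaRect(P[:,:2].astype(np.float32)))
# jars, cuv
for f,bx in ((a,dict(j1=(244,282,185,268),j2=(270,310,208,288),cuv=(186,212,272,335),dr=(306,360,208,250))),(b,dict(j1=(252,288,207,280),j2=(290,324,218,288),cuv=(270,290,276,332)))):
    for k,(u0,u1,v0,v1) in bx.items():
        P=cloud(f)[v0:v1,u0:u1].reshape(-1,3); P=P[(P[:,2]>.02)&(P[:,2]<.17)]
        t=np.percentile(P[:,2],97); T=P[P[:,2]>t-.02]; print(k,t,np.percentile(T,5,0).round(3),np.percentile(T,95,0).round(3),np.median(T,0).round(3))
for n,(u0,u1,v0,v1),f in (("a",(380,520,180,290),a),("b",(340,440,180,270),b)):
    cv2.imwrite(f"pics/{n}z.png",cv2.resize(f["pixels"][v0:v1,u0:u1,::-1],None,fx=5,fy=5,interpolation=cv2.INTER_CUBIC))
```

```text
a adtop [0.458 0.004 0.038]
a ad [0.43  0.031 0.026]
a metdeck [ 0.518 -0.151  0.062]
a met [ 0.402 -0.172  0.029]
a cuvtop [0.5   0.41  0.102]
a cuv [0.501 0.415 0.016]
a j1 [0.644 0.203 0.146]
a j2 [0.552 0.204 0.136]
a d1 [0.619 0.097 0.034]
a d2 [0.616 0.053 0.022]
a d3 [0.594 0.019 0.028]
a bigbottle [ 0.663 -0.011  0.095]
b ad [0.44  0.03  0.023]
b met [ 0.483 -0.167  0.06 ]
b cuvtop [0.516 0.397 0.092]
b cuv [0.507 0.417 0.013]
b j1 [0.645 0.197 0.146]
b j2 [0.547 0.207 0.137]
b d [0.517 0.195 0.124]
673 [ 0.41338354 -0.0081141   0.01204062] [0.47166973 0.04465957 0.04760815] [0.44022564 0.02819847 0.03637802]
top [0.44389949 0.02184788 0.04427254] [ 0.41447465 -0.0081141   0.0400008 ] [0.47166973 0.0419774  0.04760815]
328 [ 0.414484   -0.00928132  0.01206441] [0.47441033 0.04310892 0.04720026] [0.44152195 0.0295532  0.0338353 ]
top [0.44184166 0.02856225 0.04284374] [ 0.41598825 -0.00854151  0.04002094] [0.47441033 0.04189818 0.04720026]
met 3096 [-0.12576937 -0.31216911  0.02003717] [0.64169027 0.6755919  0.50397203] 938
((0.5148252844810486, -0.18795396387577057), (0.11068
[... 343 characters left out ...]
21307373047) ((0.24620530009269714, 0.46503591537475586), (0.18587541580200195, 1.5442734956741333), 19.282203674316406)
j1 0.14677174781786856 [0.546 0.182 0.129] [0.661 0.237 0.147] [0.621 0.217 0.142]
j2 0.13684216294157833 [0.516 0.184 0.119] [0.575 0.239 0.137] [0.537 0.214 0.135]
cuv 0.102419629934777 [0.499 0.399 0.084] [0.523 0.421 0.103] [0.502 0.411 0.095]
dr 0.12224519965986201 [0.517 0.178 0.105] [0.537 0.194 0.136] [0.521 0.189 0.125]
j1 0.14704308152930737 [0.609 0.181 0.128] [0.665 0.234 0.147] [0.634 0.216 0.145]
j2 0.1368348993060004 [0.518 0.182 0.119] [0.573 0.237 0.137] [0.543 0.22  0.135]
cuv 0.10224043946230231 [0.5   0.395 0.085] [0.523 0.419 0.103] [0.511 0.415 0.096]
```

View pics/az.png

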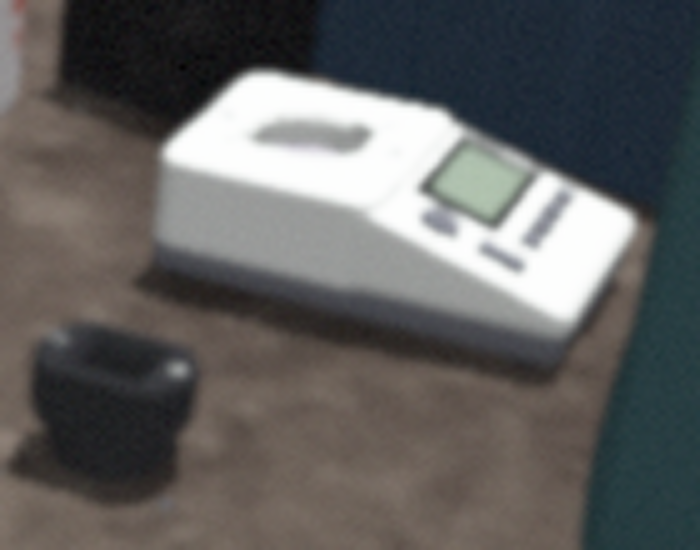

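The crop shows the meter deck and well at about scene (443,207) and the adapter's top at about (403,250), with its flats roughly facing the camera. Next I'll look from above with the wrist camera.

Emit:
jog_arm(
  plan=[
    [0,0,0,0,0,50,85],
    [0,0,0,307,440,100,85],
    [0,0,0,307,440,100,85],
    [0,0,0,307,440,100,85],
    [0,0,0,307,440,100,85],
    [0,0,0,307,440,100,85],
    [0,0,0,307,440,100,85],
    [0,0,0,307,440,100,85],
    [0,0,0,307,440,100,85],
    [0,0,0,307,440,100,85],
    [0,0,0,307,440,100,85],
    [0,0,0,307,440,100,85],
  ],
)

```text
time_s: 1.35
position: [0.5312, -0.0601, 0.3312]
tcp_rot: [0.978, 0.208, -0.0, -0.0]
ft_force: [-0.2, -0.0, 0.5]
opening: 0.085
finger_force: 0.0
```

Run:
```python
from h import *
import pickle
s=r.sense(); print(s["position"],abs(s["joint_vel"]).max(),s["joint_pos"])
f=grab("wrist"); save(f,"w1"); pickle.dump(f,open("f1.pkl","wb"))
print(f["o"],f["mtx"],np.linalg.inv(np.array(f["mount"])).round(3))
```

```text
[ 0.53115268 -0.06005065  0.33118843] 0.672666982224416 [-2.18862146e-01  5.51090634e-02  1.20864373e+00  3.39874514e-04
  1.87806139e+00  9.32351508e-01]
[ 0.60035751 -0.02931244  0.47248316] [[394.56756348   0.         321.62877894]
 [  0.         394.56756348 238.60256211]
 [  0.           0.           1.        ]] [[-0.     1.     0.     0.   ]
 [-0.955 -0.    -0.297  0.03 ]
 [-0.297 -0.001  0.955  0.157]
 [ 0.     0.     0.     1.   ]]
```

View pics/w1.png

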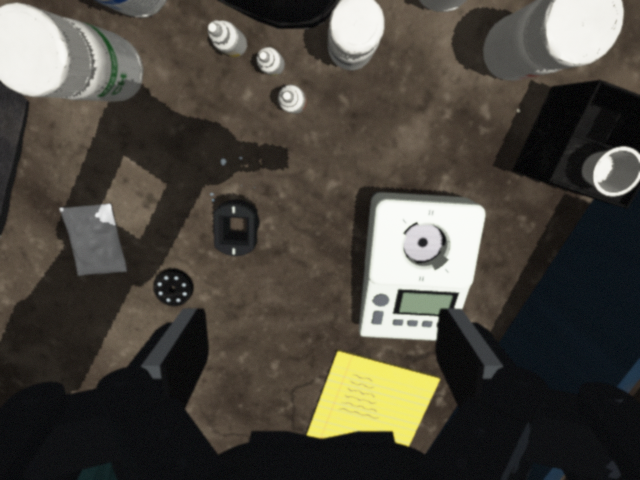

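The wrist view shows the adapter at (236,230), with tick marks at (235,208) and (234,252) and its flats left and right. The well is at (424,242), with notches at upper-left (408,228) and lower-right (440,262). The arm was still settling, so I'll retake and measure.

```bash
cat > m.py <<'E'
from h import *
def blobs(f,mask,z,box,amin=3):
    u0,u1,v0,v1=box; m=np.zeros((480,640),np.uint8); m[v0:v1,u0:u1]=mask[v0:v1,u0:u1]
    n,l,st,ce=cv2.connectedComponentsWithStats(m)
    for i in range(1,n):
        if st[i,4]>=amin:
            p=plane(f,np.argwhere(l==i)[:,::-1],z)[:,:2]
            (c,wh,an)=cv2.minAreaRect((p*1000).astype(np.float32))
            print(ce[i].round(1),st[i,4],plane(f,ce[i],z)[0].round(4),"rect",np.round(c,1),np.round(wh,1),round(an,1))
E
python3 - <<'E'
from m import *
import pickle
s=r.sense(); f=grab("wrist"); print(f["o"],abs(s["joint_vel"]).max()); pickle.dump(f,open("f2.pkl","wb"))
g=f["pixels"].astype(int); C=cloud(f)
# coarse offset of image from before
print("adapter ticks"); blobs(f,(g.min(2)>140).astype(np.uint8),.045,(210,262,195,265))
print("adapter by height"); 
m=((C[:,:,2]>.033)&(C[:,:,2]<.056)).astype(np.uint8); blobs(f,m,.045,(200,275,190,270),50)
print("deck dark"); blobs(f,(g.max(2)<150).astype(np.uint8),.06,(380,475,200,290))
print("deck by height"); m=((abs(C[:,:,2]-.06)<.004)).astype(np.uint8); blobs(f,m,.06,(350,500,180,300),200)
A=cv2.resize(f["pixels"][190:270,195:275],(400,400),interpolation=cv2.INTER_CUBIC);B=cv2.resize(f["pixels"][190:290,370:490],(480,400),interpolation=cv2.INTER_CUBIC)
cv2.imwrite("pics/w2z.png",cv2.resize(np.hstack([A,B]),(792,360))[:,:,::-1])
E
```

```text
[ 0.60232072 -0.02523608  0.47247222] 0.1287389653973087
adapter ticks
[236.6 213.5] 13 [0.4696 0.0204 0.045 ] rect [469.8  20. ] [5.8 2.2] 20.7
[236.5 254.7] 11 [0.424  0.0033 0.045 ] rect [424.3   3.4] [6.1 1.1] 20.7
adapter by height
[237.2 232.3] 1541 [0.4495 0.0121 0.045 ] rect [449.4  11.5] [64.1 46.6] 19.9
deck dark
[432.8 203.1] 636 [ 0.5712 -0.1672  0.06  ] rect [ 567.4 -162.5] [  9.8 100.7] 24.4
[412.9 232.6] 37 [ 0.5336 -0.1635  0.06  ] rect [ 533.5 -163.4] [ 3.2 16.9] 64.0
[437.  259.4] 455 [ 0.5173 -0.2025  0.06  ] rect [ 518.7 -198.8] [38.8 47.2] 67.8
[425.3 246.9] 75 [ 0.5248 -0.1837  0.06  ] rect [ 524.8 -183.9] [ 9.3 10.1] 24.4
deck by height
[427.9 248.3] 7268 [ 0.5246 -0.187   0.06  ] rect [ 522.  -187.9] [100.1 118.4] 20.5
```

View pics/w2z.png

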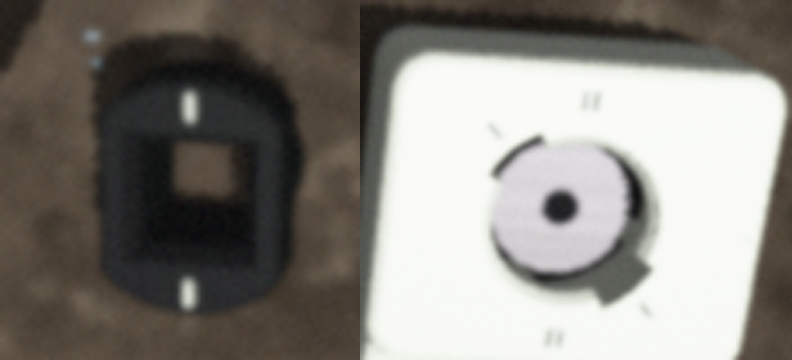

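Run:
```python
from m import *
import pickle
f=pickle.load(open("f2.pkl","rb"))
P=plane(f,[(434.4,217.8),(423.9,283.6),(407.5,226.1),(449.4,276.1)],.06)[:,:2]
print(P.round(4),P[:2].mean(0),P[2:].mean(0)); d=P[0]-P[1];e=P[2]-P[3];print(np.degrees(np.arctan2(d[1],d[0])),np.degrees(np.arctan2(e[1],e[0])),np.hypot(*d),np.hypot(*e))
print("seat",plane(f,(425.3,246.9),.045))
g=f["pixels"].astype(int).min(2)
m=(g>185).astype(np.uint8); n,l,st,ce=cv2.connectedComponentsWithStats(m[180:360,340:500]); i=l[40,40]; print(i,st[i])
w=np.argwhere(l==i)[:,::-1]+[340,180]; p=plane(f,w,.06)[:,:2]; a=np.radians(15)
for deg in (14,15,16,17,18,19,20,21,22):
    a=np.radians(deg);q=p@np.array([[np.cos(a),-np.sin(a)],[np.sin(a),np.cos(a)]]); print(deg,np.percentile(q,99.5,0)-np.percentile(q,.5,0))
s=r.sense();print(s["position"],Ro.from_quat(s["tcp_rot"]).as_matrix().round(3))
```

```text
[[ 0.5578 -0.1766]
 [ 0.4857 -0.2033]
 [ 0.5377 -0.1547]
 [ 0.5056 -0.225 ]] [ 0.52175604 -0.18995773] [ 0.521649   -0.18981821]
20.293349544629088 65.47581777591668 0.07685995549760395 0.07725283347410104
seat [[ 0.52199271 -0.18938415  0.045     ]]
1 [   23    25   125   139 10336]
14 [0.16851206 0.11902791]
15 [0.1673792  0.11803816]
16 [0.16630852 0.11719119]
17 [0.16529337 0.11643756]
18 [0.16434779 0.11577802]
19 [0.16355101 0.11557333]
20 [0.16310418 0.11607608]
21 [0.16281832 0.11737189]
22 [0.16258972 0.1189268 ]
[ 0.53196984 -0.05867075  0.33060058] [[ 0.911  0.412 -0.   ]
 [ 0.412 -0.911  0.002]
 [ 0.    -0.002 -1.   ]]
```

The well is at (0.5217,-0.190) with yaw 20.4°, and the deck ticks, seat mark and sizes all agree. The adapter is at (0.447,0.012) with yaw 20.5°. Moving above the adapter now.

Emit:
jog_arm(
  plan=[
    [0,0,-3.8,-85,71,-231,85],
    [0,0,-3.8,-85,71,-231,85],
    [0,0,-3.8,-85,71,-231,85],
    [0,0,-3.8,-85,71,-231,85],
    [0,0,-3.8,-85,71,-231,85],
    [0,0,-3.8,-85,71,-231,85],
    [0,0,-3.8,-85,71,-231,85],
    [0,0,-3.8,-85,71,-231,85],
    [0,0,-3.8,-85,71,-231,85],
  ],
  force=40,
)

```text
time_s: 2.35
position: [0.4491, 0.0072, 0.1047]
tcp_rot: [0.985, 0.174, 0.004, 0.001]
ft_force: [0.6, -0.3, 0.4]
opening: 0.0851
finger_force: 0.0
```

```bash
cat > st.py <<'E'
from h import *
s=r.sense(); R=Ro.from_quat(s["tcp_rot"]).as_matrix()
print(s["time_s"],"pos",np.round(s["position"],4),"yaw",np.degrees(np.arctan2(R[1,0],R[0,0])).round(2),"z",R[:,2].round(4),"vel",abs(s["joint_vel"]).max().round(3),"F",np.round(s["ft_force"],2),"T",np.round(s["wrist_torque"],2),"open",round(s["opening"],4),"ff",s["finger_force"],"j",np.round(s["joint_pos"],2))
E
python3 st.py
python3 - <<'E'
from m import *
f=grab("wrist"); save(f,"w3"); g=f["pixels"].astype(int)
blobs(f,(g.min(2)>140).astype(np.uint8),.045,(200,440,100,480))
print(r.pinch_z)
E
```

```text
2.35 pos [0.4491 0.0072 0.1047] yaw 20.09 z [ 0.0086 -0.0014 -1.    ] vel 0.014 F [ 0.58 -0.28  0.36] T [ 0.01 -0.   -0.03] open 0.0851 ff 0.0 j [-0.11 -0.08  1.8  -0.    1.42  1.11]
[236.  111.7] 3 [0.5083 0.0729 0.045 ] rect [508.4  72.9] [0.5 1. ] 20.1
[309.8 116.2] 38 [0.5187 0.0385 0.045 ] rect [518.8  38.4] [2.8 2.9] 19.7
[275.7 126.6] 145 [0.5083 0.0526 0.045 ] rect [508.4  52.5] [6.1 5.9] 20.1
[312. 171.] 9 [0.494  0.0285 0.045 ] rect [494.   28.5] [1. 1.] 20.0
[295.3 181.5] 150 [0.4861 0.0348 0.045 ] rect [485.2  34.6] [ 5.8 12.7] 55.1
[389.5 184.6] 16 [ 0.5011 -0.0111  0.045 ] rect [501. -11.] [1.5 2.5] 66.6
[255.2 192.8] 25 [0.4735 0.0523 0.045 ] rect [473.4  52.1] [2.1 2.6] 20.0
[258.1 203.4] 11 [0.4687 0.0492 0.045 ] rect [468.6  49.3] [1.6 1. ] 17.4
[311.2 217.7] 62 [0.4709 0.0208 0.045 ] rect [470.5  20.7] [7.  3.1] 19.7
[365.2 235. ] 6 [ 0.4718 -0.0094  0.045 ] rect [471.9  -9.6] [2.  0.7] 82.9
[312.4 304. ] 74 [0.4242 0.0034 0.045 ] rect [424.2   3.3] [7.4 2.8] 19.8
[222.8 340. ] 9 [0.385  0.0444 0.045 ] rect [384.9  44.6] [2.9 1.3] 59.0
[212.1 363.2] 38 [0.3679 0.046  0.045 ] rect [368.   46.1] [4.1 3.5] 15.6
[214.1 379.1] 39 [0.3577 0.0419 0.045 ] rect [357.7  42. ] [4.3 3.6] 15.7
[247.2 380.1] 70 [0.3637 0.0231 0.045 ] rect [363.6  22.9] [5.1 6.8] 6.6
[203.1 390.4] 36 [0.3477 0.046  0.045 ] rect [347.6  46. ] [3.6 3.7] 19.9
[212.3 432. ] 13 [0.3198 0.0326 0.045 ] rect [319.8  32.7] [1.5 2.6] 19.9
-0.0187
```

Emit:
jog_arm(
  plan=[
    [0,0.4,0.4,-2,5,-38,85],
    [0,0.4,0.4,-2,5,-50,85],
    [0,0.4,0.4,-2,5,-50,85],
    [0,0.4,0.4,-2,5,-50,85],
    [0,0.4,0.4,-2,5,-50,85],
  ],
)

```text
time_s: 2.9
position: [0.4446, 0.013, 0.052]
tcp_rot: [0.984, 0.178, -0.002, -0.0]
ft_force: [-0.5, -0.1, 0.3]
opening: 0.0852
finger_force: 0.0
```

```bash
python3 st.py
```

```text
2.9 pos [0.4446 0.013  0.052 ] yaw 20.52 z [-3.9e-03 -5.0e-04 -1.0e+00] vel 0.004 F [-0.53 -0.12  0.25] T [-0.03 -0.01  0.01] open 0.0852 ff 0.0 j [-0.1  -0.03  1.86 -0.    1.32  1.12]
```

Emit:
jog_arm(
  plan=[
    [0,-0.2,0,3,-1,-30,85],
    [0,-0.2,0,3,-1,-30,85],
    [0,-0.2,0,3,-1,-30,85],
    [0,-0.2,0,3,-1,-30,85],
  ],
)

```text
time_s: 3.3
position: [0.4471, 0.0122, 0.0218]
tcp_rot: [0.984, 0.178, -0.001, 0.0]
ft_force: [0.4, 0.1, 0.8]
opening: 0.0851
finger_force: 0.0
```

```bash
python3 st.py
```

```text
3.3 pos [0.4471 0.0122 0.0218] yaw 20.54 z [-1.2e-03 -3.0e-04 -1.0e+00] vel 0.005 F [0.39 0.11 0.76] T [-0.01 -0.04 -0.02] open 0.0851 ff 0.0 j [-0.1   0.01  1.89 -0.    1.25  1.11]
```

Emit:
jog_arm(
  plan=[
    [0,0,0,0,0,0,40],
    [0,0,0,0,0,0,40],
    [0,0,0,0,0,0,40],
    [0,0,0,0,0,0,40],
    [0,0,0,0,0,0,40],
    [0,0,0,0,0,0,40],
    [0,0,0,0,0,0,40],
  ],
  force=50,
)

```text
time_s: 4.0
position: [0.4469, 0.0123, 0.0212]
tcp_rot: [0.984, 0.178, -0.001, -0.0]
ft_force: [-1.1, -0.1, 5.9]
opening: 0.0447
finger_force: 52.7
```

```bash
python3 st.py
```

```text
4.0 pos [0.4469 0.0123 0.0212] yaw 20.54 z [-1.8e-03 -2.0e-04 -1.0e+00] vel 0.002 F [-1.06 -0.13  5.9 ] T [ 0.09  0.06 -0.01] open 0.0447 ff 52.712388038635254 j [-0.1   0.01  1.89 -0.    1.25  1.11]
```

Emit:
jog_arm(
  plan=[
    [0,0,0,0,0,45,40],
    [0,0,8,10,-20,85,40],
    [0,0,16,25,-65,110,40],
    [0,0,24,40,-110,110,40],
    [0,0,32,56,-155,110,40],
    [0,0,40,75,-202,110,40],
    [0,0,44.9,75,-202,110,40],
    [0,0,44.9,75,-202,110,40],
    [0,0,44.9,75,-202,110,40],
    [0,0,44.9,75,-202,110,40],
  ],
)

```text
time_s: 5.0
position: [0.5207, -0.1886, 0.13]
tcp_rot: [0.841, 0.541, -0.002, -0.0]
ft_force: [-0.3, 0.1, -1.3]
opening: 0.045
finger_force: 52.1
```

```bash
python3 st.py
python3 - <<'E'
from h import *
f=grab("wrist"); save(f,"w4")
import pickle; pickle.dump(f,open("f4.pkl","wb"))
E
```

```text
5.0 pos [ 0.5207 -0.1886  0.13  ] yaw 65.44 z [-0.0032 -0.0019 -1.    ] vel 0.008 F [-0.25  0.07 -1.33] T [ 0.02 -0.02 -0.02] open 0.045 ff 52.12676703929901 j [-0.45  0.14  1.52 -0.    1.49 -0.02]
```

View pics/w4.png

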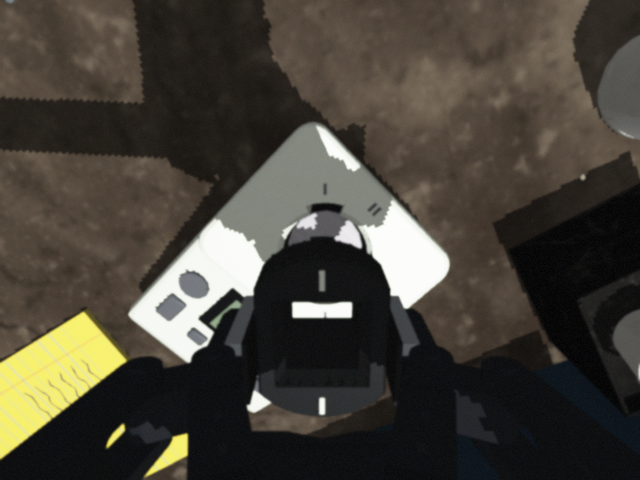

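The adapter is held square with its ticks at (321,280) and (322,405). The notch mark at (325,188) lines up with it. Computing the offset.

Run:
```python
from m import *
import pickle
f=pickle.load(open("f4.pkl","rb")); g=f["pixels"].astype(int)
print("ticks"); blobs(f,(g.min(2)>100).astype(np.uint8),.1538,(312,332,265,295)); blobs(f,(g.min(2)>100).astype(np.uint8),.1538,(312,332,390,420))
print("deck tick"); blobs(f,(g.max(2)<90).astype(np.uint8),.06,(315,335,178,199)); blobs(f,(g.max(2)<90).astype(np.uint8),.06,(360,390,198,222))
```

```text
ticks
[321.5 280.4] 79 [ 0.5312 -0.1657  0.1538] rect [ 531.2 -165.7] [6.6 1. ] 65.5
[321.8 405.6] 130 [ 0.511  -0.21    0.1538] rect [ 510.9 -210. ] [7.4 2.5] 65.6
deck tick
[324.5 188.5] 20 [ 0.5378 -0.1544  0.06  ] rect [ 537.8 -154.4] [4.9 0.5] 65.5
[371.8 206.9] 25 [ 0.5571 -0.1744  0.06  ] rect [ 557.3 -174.2] [5.  1.2] 22.2
[376.6 210.9] 25 [ 0.5586 -0.1775  0.06  ] rect [ 558.6 -177.6] [5.  1.2] 22.4
```

Emit:
jog_arm(
  plan=[
    [0,0,0,1,-2,-30,40],
    [0,0,0,1,-2,-45,40],
    [0,0,0,1,-2,-45,40],
    [0,0,0,1,-2,-45,40],
  ],
)

```text
time_s: 5.45
position: [0.5219, -0.1911, 0.0853]
tcp_rot: [0.841, 0.541, -0.002, 0.0]
ft_force: [0.6, -0.1, -0.7]
opening: 0.045
finger_force: 52.2
```

```bash
python3 st.py
```

```text
5.45 pos [ 0.5219 -0.1911  0.0853] yaw 65.47 z [-0.0031 -0.0021 -1.    ] vel 0.032 F [ 0.59 -0.05 -0.72] T [ 0.06  0.04 -0.  ] open 0.045 ff 52.19070553779602 j [-0.45  0.18  1.57 -0.    1.4  -0.02]
```

Emit:
jog_arm(
  plan=[
    [0,0,0,-0.5,1,-8,40],
    [0,0,0,-0.5,1,-14,40],
    [0,0,0,-0.5,1,-14,40],
  ],
)

```text
time_s: 5.75
position: [0.5211, -0.1904, 0.0705]
tcp_rot: [0.841, 0.541, -0.002, -0.0]
ft_force: [-1.2, -0.7, -0.8]
opening: 0.0448
finger_force: 52.2
```

```bash
python3 st.py
```

```text
5.75 pos [ 0.5211 -0.1904  0.0705] yaw 65.44 z [-0.0038 -0.0018 -1.    ] vel 0.012 F [-1.21 -0.71 -0.78] T [ 0.01 -0.    0.01] open 0.0448 ff 52.19179809093475 j [-0.45  0.19  1.59 -0.    1.37 -0.02]
```

Emit:
jog_arm(
  plan=[
    [0,0,0,0.5,0.5,-4,40],
    [0,0,0,0.5,0.5,-7,40],
    [0,0,0,0.5,0.5,-9,40],
    [0,0,0,0.5,0.5,-9,40],
  ],
)

```text
time_s: 6.15
position: [0.5226, -0.1903, 0.0629]
tcp_rot: [0.841, 0.541, -0.001, 0.001]
ft_force: [0.7, 0.9, 3.2]
opening: 0.0454
finger_force: 52.5
```

```bash
python3 st.py
```

```text
6.15 pos [ 0.5226 -0.1903  0.0629] yaw 65.44 z [-0.0014 -0.0028 -1.    ] vel 0.008 F [0.7  0.91 3.25] T [ 0.13  0.05 -0.02] open 0.0454 ff 52.521438002586365 j [-0.45  0.19  1.59 -0.    1.35 -0.02]
```

Emit:
jog_arm(
  plan=[
    [0,0,0,0,0.5,-2,40],
    [0,0,0,0,0.5,-2.5,40],
    [0,0,0,0,0.5,-2.5,40],
  ],
)

```text
time_s: 6.45
position: [0.5226, -0.1903, 0.0613]
tcp_rot: [0.841, 0.541, -0.002, 0.001]
ft_force: [-1.6, -1.1, 5.9]
opening: 0.0449
finger_force: 53.1
```

```bash
python3 st.py
```

```text
6.45 pos [ 0.5226 -0.1903  0.0613] yaw 65.44 z [-0.0011 -0.0039 -1.    ] vel 0.001 F [-1.6  -1.05  5.95] T [0.09 0.27 0.01] open 0.0449 ff 53.11936318874359 j [-0.45  0.2   1.59 -0.    1.35 -0.02]
```

Emit:
jog_arm(
  plan=[
    [0,0,-6,0,0,0,40],
    [0,0,-12,0,0,0,40],
    [0,0,-18,0,0,0,40],
    [0,0,-24,0,0,0,40],
    [0,0,-30,0,0,0,40],
    [0,0,-36,0,0,0,40],
    [0,0,-40,0,0,0,40],
    [0,0,-40,0,0,0,40],
  ],
)

```text
time_s: 7.25
position: [0.5228, -0.1902, 0.0612]
tcp_rot: [0.976, 0.22, -0.001, 0.001]
ft_force: [-1.7, -0.0, 6.2]
opening: 0.0452
finger_force: 53.0
```

```bash
python3 st.py
```

```text
7.25 pos [ 0.5228 -0.1902  0.0612] yaw 25.36 z [-0.0016 -0.0017 -1.    ] vel 0.037 F [-1.72 -0.04  6.2 ] T [ 0.05  0.16 -0.03] open 0.0452 ff 52.963204979896545 j [-0.45  0.2   1.59 -0.    1.35  0.68]
```

Emit:
jog_arm(
  plan=[
    [0,0,-3,0,0,0,40],
    [0,0,-5,0,0,0,40],
    [0,0,-7,0,0,0,40],
    [0,0,-8,0,0,0,40],
    [0,0,-8,0,0,0,40],
  ],
)

```text
time_s: 7.75
position: [0.5227, -0.1897, 0.0612]
tcp_rot: [0.988, 0.152, -0.001, 0.0]
ft_force: [-1.9, -0.2, 7.0]
opening: 0.0449
finger_force: 53.1
```

```bash
python3 st.py
```

```text
7.75 pos [ 0.5227 -0.1897  0.0612] yaw 17.53 z [-2.1e-03 -5.0e-04 -1.0e+00] vel 0.006 F [-1.9  -0.16  7.02] T [0.23 0.25 0.5 ] open 0.0449 ff 53.06265950202942 j [-0.45  0.2   1.59 -0.    1.35  0.82]
```

Emit:
jog_arm(
  plan=[
    [0,0,0.5,0,0,1.5,40],
    [0,0,0.5,0,0,1.5,85],
    [0,0,0.5,0,0,1.5,85],
    [0,0,0.5,0,0,1.5,85],
    [0,0,0.5,0,0,1.5,85],
    [0,0,0.5,0,0,1.5,85],
    [0,0,0.5,0,0,20,85],
    [0,0,0.5,0,0,60,85],
    [0,0,0.5,0,0,110,85],
    [0,0,0.5,0,0,140,85],
    [0,0,0.5,0,0,140,85],
    [0,0,0.5,0,0,140,85],
  ],
)

```text
time_s: 8.95
position: [0.5224, -0.1899, 0.2006]
tcp_rot: [0.988, 0.156, -0.001, 0.0]
ft_force: [-0.3, -0.2, -0.1]
opening: 0.0849
finger_force: 0.0
```

```bash
python3 st.py
python3 - <<'E'
from m import *
import pickle
f=grab("wrist"); save(f,"w5"); pickle.dump(f,open("f5.pkl","wb"))
g=f["pixels"].astype(int); blobs(f,((g.min(2)>120)).astype(np.uint8),.0865,(240,400,180,420),5)
C=cloud(f); blobs(f,(abs(C[:,:,2]-.0865)<.006).astype(np.uint8),.0865,(200,440,150,430),50)
P=C[180:420,240:400].reshape(-1,3);P=P[abs(P[:,2]-.0865)<.01];print(np.median(P,0))
E
```

```text
8.95 pos [ 0.5224 -0.1899  0.2006] yaw 17.93 z [-1.9e-03 -7.0e-04 -1.0e+00] vel 0.055 F [-0.29 -0.2  -0.13] T [ 0.    0.04 -0.05] open 0.0849 ff 0.0 j [-0.45  0.11  1.41 -0.    1.63  0.81]
[275.4 183.7] 423 [ 0.545  -0.151   0.0865] rect [ 544.7 -153.9] [ 7.2 38.2] 17.9
[316.5 180. ] 8 [ 0.5555 -0.1756  0.0865] rect [ 555.5 -175.6] [0.  4.5] 17.9
[332.1 279.3] 14193 [ 0.4926 -0.2072  0.0865] rect [ 493.9 -200.1] [132.1 105.9] 20.6
[321.  195.9] 50 [ 0.5465 -0.1816  0.0865] rect [ 546.4 -181.6] [6.6 2.6] 18.0
[267.6 224.1] 97 [ 0.5173 -0.1534  0.0865] rect [ 517.4 -153.7] [ 4.2 10.8] 17.9
[313.7 226.2] 183 [ 0.5253 -0.1833  0.0865] rect [ 526.1 -184. ] [ 7.7 13.5] 17.9
[321.5 266.1] 41 [ 0.4996 -0.1971  0.0865] rect [ 499.7 -197.1] [7.4 2.1] 18.0
[340.2 306. ] 1686 [ 0.4747 -0.2192  0.0865] rect [ 474.2 -219.4] [20.3 48.6] 20.6
[272.8 403.2] 5 [ 0.379  -0.1962  0.0865] rect [ 379.1 -196.1] [2.5 0.9] 85.7
[278.9 414. ] 191 [ 0.3706 -0.2036  0.0865] rect [ 370.8 -205.2] [ 2.7 58.9] 6.6
[304.6 408.3] 7 [ 0.382  -0.2212  0.0865] rect [ 381.8 -221.2] [0.9 3.9] 17.9
[317.  410.4] 5 [ 0.3831 -0.231   0.0865] rect [ 383.  -231.1] [1.  1.6] 17.9
[249.3 418.2] 43 [ 0.3595 -0.1823  0.0865] rect [ 360.7 -183.8] [ 2.9 15. ] 17.9
[354.  416.4] 7 [ 0.3866 -0.2606  0.0865] rect [ 386.5 -260.6] [1.  3.2] 17.9
[366.8 418.3] 6 [ 0.388  -0.2708  0.0865] rect [ 387.8 -270.6] [1.  2.4] 17.9
[372. 419.] 5 [ 0.3886 -0.2749  0.0865] rect [ 388.6 -274.9] [0.  3.2] 17.9
[321.3 228.7] 3770 [ 0.5252 -0.1887  0.0865] rect [ 524.3 -189. ] [62.3 45.5] 18.4
[ 0.52478229 -0.18894065  0.08489276]
```

View pics/w5.png

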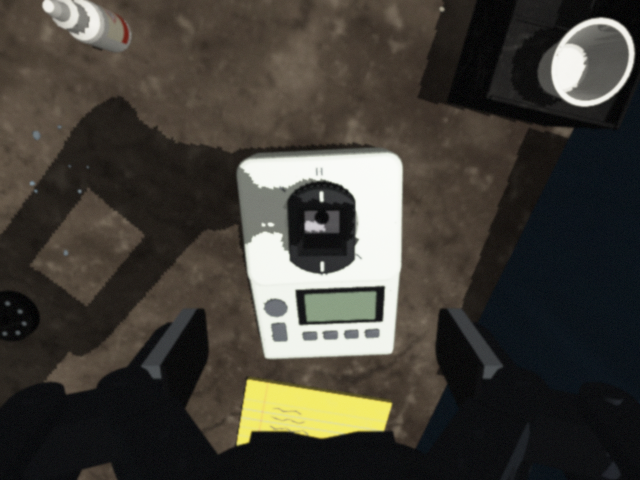

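The adapter is locked. Its ticks at (321,196) and (321,266) give centre (0.523,-0.1894) and yaw 18.3°, 2° off the meter. Going over to look at the cuvette.

Emit:
jog_arm(
  plan=[
    [0,0,0,0,0,50,85],
    [0,0,4,-10,40,80,85],
    [0,0,8,-22,90,80,85],
    [0,0,12,-22,140,80,85],
    [0,0,16,-22,190,80,85],
    [0,0,20,-22,240,80,85],
    [0,0,24,-22,290,80,85],
    [0,0,28,-22,340,80,85],
    [0,0,32,-22,390,80,85],
    [0,0,36,-22,440,80,85],
    [0,0,40,-22,490,80,85],
    [0,0,42,-22,540,80,85],
  ],
)

```text
time_s: 10.2
position: [0.4991, 0.3498, 0.2768]
tcp_rot: [0.866, 0.5, -0.004, 0.0]
ft_force: [0.8, -0.4, 1.3]
opening: 0.0848
finger_force: 0.0
```

Emit:
jog_arm(
  plan=[
    [0,0,0,0,40,0,85],
    [0,0,0,0,50,-10,85],
    [0,0,0,0,50,-10,85],
    [0,0,0,0,50,-10,85],
    [0,0,0,0,50,-10,85],
  ],
)

```text
time_s: 10.7
position: [0.5005, 0.3964, 0.2697]
tcp_rot: [0.867, 0.499, -0.002, 0.001]
ft_force: [0.2, -0.0, 0.3]
opening: 0.0852
finger_force: 0.0
```

```bash
python3 st.py
python3 - <<'E'
from m import *
import pickle
f=grab("wrist"); save(f,"w6"); pickle.dump(f,open("f6.pkl","wb"))
C=cloud(f); 
m=(abs(C[:,:,2]-.102)<.006).astype(np.uint8); blobs(f,m,.102,(0,640,0,480),60)
E
```

```text
10.7 pos [0.5005 0.3964 0.2697] yaw 59.82 z [-0.003  -0.0032 -1.    ] vel 0.014 F [ 0.17 -0.04  0.3 ] T [-0.03  0.03  0.04] open 0.0852 ff 0.0 j [ 0.58  0.29  1.06 -0.    1.8   1.11]
[326.7  96.5] 311 [0.5481 0.4714 0.102 ] rect [547.7 471.1] [22.8 22.8] 50.1
[327.7 194. ] 306 [0.5124 0.408  0.102 ] rect [512.6 407.9] [23.  23.5] 2.3
[552.6 303.6] 337 [0.6326 0.2272 0.102 ] rect [632.6 224.1] [57.7 21.4] 23.6
```

View pics/w6.png

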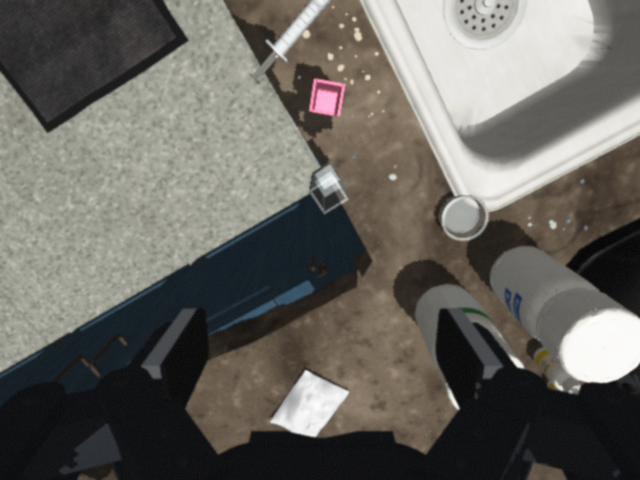

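The view shows the clear cuvette's top at (328,194), which maps to (0.5125,0.408) and is nearly aligned with the world axes. The pink one is at (326,97), 73 mm away. I'll grasp with the fingers closing along world x, clear of the pink one.

Emit:
jog_arm(
  plan=[
    [0,0,8,12,11.5,0,70],
    [0,0,16,12,11.5,-30,70],
    [0,0,24,12,11.5,-70,70],
    [0,0,32,12,11.5,-110,70],
    [0,0,32,12,11.5,-120,70],
    [0,0,32,12,11.5,-120,70],
    [0,0,32,12,11.5,-120,70],
  ],
)

```text
time_s: 11.45
position: [0.5134, 0.4098, 0.1527]
tcp_rot: [0.696, 0.718, 0.0, 0.001]
ft_force: [-0.3, 0.2, -0.2]
opening: 0.0704
finger_force: 0.0
```

```bash
python3 st.py
python3 - <<'E'
from m import *
import pickle
f=grab("wrist"); save(f,"w7"); pickle.dump(f,open("f7.pkl","wb"))
C=cloud(f); 
m=(abs(C[:,:,2]-.102)<.005).astype(np.uint8); blobs(f,m,.102,(200,440,50,400),100)
E
```

```text
11.45 pos [0.5134 0.4098 0.1527] yaw 91.78 z [ 0.0025 -0.001  -1.    ] vel 0.032 F [-0.34  0.23 -0.17] T [ 0.01  0.01 -0.  ] open 0.0704 ff 0.0 j [ 0.59  0.35  1.21 -0.    1.58  0.56]
[397.5 148.7] 808 [0.5477 0.4717 0.102 ] rect [547.3 471.3] [22.8 23.2] 50.2
[319.8 270.2] 724 [0.5126 0.4085 0.102 ] rect [512.4 408.6] [22.7 24.1] 1.7
```

View pics/w7.png

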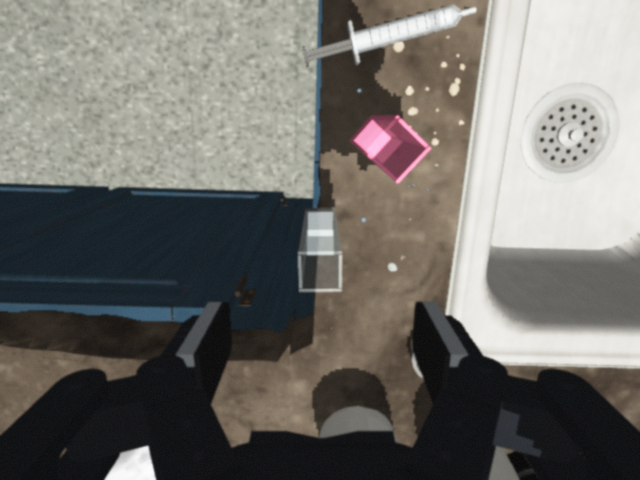

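The clear cuvette's top edge at (299–341,252) is square with the tool, so I'm descending.

Emit:
jog_arm(
  plan=[
    [0,0,0,-1,-1.3,-30,70],
    [0,0,0,-1,-1.3,-60,70],
    [0,0,0,-1,-1.3,-85,70],
    [0,0,0,-1,-1.3,-92,70],
    [0,0,0,-1,-1.3,-92,70],
    [0,0,0,-1,-1.3,-92,70],
  ],
)

```text
time_s: 12.1
position: [0.5126, 0.4093, 0.0608]
tcp_rot: [0.695, 0.719, 0.001, 0.001]
ft_force: [0.0, 0.2, 0.8]
opening: 0.0703
finger_force: 0.0
```

```bash
python3 st.py
```

```text
12.1 pos [0.5126 0.4093 0.0608] yaw 91.92 z [ 2.9e-03 -7.0e-04 -1.0e+00] vel 0.009 F [0.04 0.2  0.76] T [-0.04  0.05  0.02] open 0.0703 ff 0.0 j [ 0.59  0.4   1.33 -0.    1.41  0.56]
```

Emit:
jog_arm(
  plan=[
    [0,0,0,0,0,0,18],
    [0,0,0,0,0,0,18],
    [0,0,0,0,0,0,18],
    [0,0,0,0,0,0,18],
    [0,0,0,0,0,0,18],
    [0,0,0,0,0,0,18],
    [0,0,0,0,0,0,18],
    [0,0,0,0,0,0,18],
    [0,0,0,0,0,0,18],
    [0,0,0,0,0,0,18],
  ],
  force=30,
)

```text
time_s: 13.1
position: [0.5116, 0.4086, 0.0588]
tcp_rot: [0.695, 0.719, -0.001, 0.001]
ft_force: [0.2, -1.1, 4.9]
opening: 0.023
finger_force: 37.1
```

```bash
python3 st.py
```

```text
13.1 pos [0.5116 0.4086 0.0588] yaw 91.93 z [ 2.0e-04 -2.5e-03 -1.0e+00] vel 0.002 F [ 0.16 -1.07  4.94] T [-0.06  0.05 -0.01] open 0.023 ff 37.13217637035996 j [ 0.59  0.4   1.33 -0.    1.41  0.56]
```

Emit:
jog_arm(
  plan=[
    [0,0,0,0,0,20,18],
    [0,0,0,0,0,60,18],
    [0,0,0,0,0,100,18],
    [0,0,0,0,0,140,18],
    [0,0,0,0,0,180,18],
    [0,0,0,0,0,216,18],
    [0,0,0,0,0,216,18],
    [0,0,0,0,0,216,18],
  ],
)

```text
time_s: 13.9
position: [0.5113, 0.4085, 0.274]
tcp_rot: [0.695, 0.719, -0.001, 0.001]
ft_force: [-1.3, 0.0, -1.7]
opening: 0.0232
finger_force: 36.5
```

```bash
python3 st.py
python3 - <<'E'
from m import *
f=grab("side"); save(f,"s1"); C=cloud(f)
cv2.imwrite("pics/s1z.png",f["pixels"][80:400,180:460,::-1])
E
```

```text
13.9 pos [0.5113 0.4085 0.274 ] yaw 91.94 z [-3.0e-04 -2.8e-03 -1.0e+00] vel 0.066 F [-1.33  0.01 -1.69] T [-0.04  0.03 -0.07] open 0.0232 ff 36.49007093481487 j [ 0.59  0.32  1.01 -0.    1.81  0.55]
```

View pics/s1z.png

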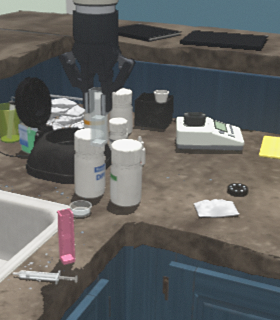

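The cuvette hangs upright in the fingers at crop (97,110), and the adapter sits in the meter at crop (195,120). Carrying it over the jars now.

Emit:
jog_arm(
  plan=[
    [0,0,1,0,-20,5,18],
    [0,0,3,0,-65,5,18],
    [0,0,5,0,-110,5,18],
    [0,0,7,2,-155,5,18],
    [0,0,9,4,-200,5,18],
    [0,0,11,6,-245,5,18],
    [0,0,13,8,-290,5,18],
    [0,0,14,10,-335,5,18],
    [0,0,15,11,-380,5,18],
    [0,0,16,11.5,-425,5,18],
    [0,0,16.4,11.5,-470,5,18],
    [0,0,16.4,11.5,-510,5,18],
  ],
)

```text
time_s: 15.15
position: [0.5213, -0.1035, 0.2755]
tcp_rot: [0.586, 0.811, -0.002, -0.002]
ft_force: [1.1, 1.3, -0.9]
opening: 0.023
finger_force: 36.5
```

Emit:
jog_arm(
  plan=[
    [0,0,0,0,-40,0,18],
    [0,0,0,0,-70,0,18],
    [0,0,0,0,-88,-20,18],
    [0,0,0,0,-88,-50,18],
    [0,0,0,0,-88,-75,18],
    [0,0,0,0,-88,-80,18],
    [0,0,0,0,-88,-80,18],
    [0,0,0,0,-88,-80,18],
  ],
)

```text
time_s: 15.95
position: [0.5229, -0.1896, 0.1993]
tcp_rot: [0.585, 0.811, -0.001, 0.001]
ft_force: [0.0, 0.2, 0.1]
opening: 0.023
finger_force: 36.5
```

```bash
python3 st.py
python3 - <<'E'
from m import *
import pickle
F={n:grab(n) for n in ("scene","side","wrist")}; pickle.dump(F,open("f8.pkl","wb"))
z=lambda f,a,b,c,d: cv2.resize(f["pixels"][c:d,a:b],(390,390),interpolation=cv2.INTER_CUBIC)
cv2.imwrite("pics/e.png",np.hstack([z(F["scene"],395,515,130,250),z(F["side"],340,440,130,230)])[:,:,::-1])
save(F["wrist"],"w8")
E
```

```text
15.95 pos [ 0.5229 -0.1896  0.1993] yaw 108.36 z [ 5.0e-04 -3.7e-03 -1.0e+00] vel 0.028 F [0.02 0.24 0.06] T [ 0.01 -0.05  0.  ] open 0.023 ff 36.453808830992784 j [-0.45  0.11  1.41 -0.    1.62 -0.77]
```

View pics/w8.png

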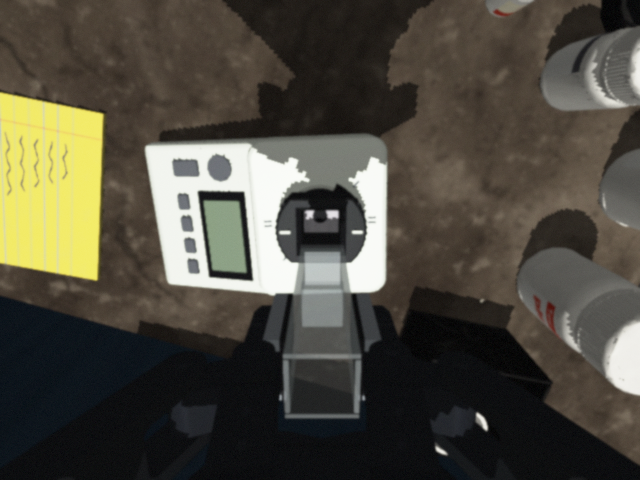

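The wrist view shows the adapter's ticks at (285,232) and (357,232). The cuvette's top corners are at (283,355), (360,353), (358,416) and (285,417), and the far edge of its foot is at about (302–344,252). I've now used my picture views, so I'll check the rest by numbers.

Run:
```python
from m import *
import pickle
F=pickle.load(open("f8.pkl","rb")); f=F["wrist"]; g=f["pixels"].astype(int)
blobs(f,(g.min(2)>130).astype(np.uint8),.0865,(279,293,225,240));blobs(f,(g.min(2)>130).astype(np.uint8),.0865,(349,364,225,240))
T=plane(f,[(283,355),(360,353),(358,416),(285,417)],.2425)[:,:2]; print("top",T.round(4),T.mean(0))
E=plane(f,[(302,252),(344,252)],.1405)[:,:2]; a=np.radians(108.4); d=E[1]-E[0]
print("foot",E.mean(0)-.012*np.array([np.cos(a),np.sin(a)]),np.hypot(*d),np.degrees(np.arctan2(d[1],d[0])))
for n,b in (("scene",(425,470,150,205)),("side",(370,410,140,195))):
    h=F[n]; C=cloud(h)[b[2]:b[3],b[0]:b[1]].reshape(-1,3)
    P=C[(np.hypot(C[:,0]-.523,C[:,1]+.1894)<.03)&(C[:,2]>.09)&(C[:,2]<.18)]; print(n,len(P),P.min(0) if len(P) else 0, P.max(0) if len(P) else 0)
    A=C[(np.hypot(C[:,0]-.523,C[:,1]+.1894)<.035)&(C[:,2]<.095)&(C[:,2]>.065)]; print(np.percentile(A[:,2],97) if len(A) else 0)
```

```text
[284.5 232.1] 54 [ 0.4995 -0.1972  0.0865] rect [ 499.5 -197.2] [7.5 2.8] 18.3
[357.  231.9] 49 [ 0.5459 -0.1818  0.0865] rect [ 545.9 -181.8] [6.8 2.8] 18.3
top [[ 0.5098 -0.1842]
 [ 0.5307 -0.1765]
 [ 0.5378 -0.1976]
 [ 0.5166 -0.205 ]] [ 0.52372536 -0.19083222]
foot [ 0.52624318 -0.19592575] 0.022673163715861904 18.34182345071244
scene 237 [ 0.50789172 -0.20485995  0.14097658] [ 0.53250186 -0.17236562  0.17994889]
0.08837061923731694
side 116 [ 0.50679233 -0.2028037   0.09067296] [ 0.53634699 -0.17091368  0.17984337]
0.08941718680227366
```

```bash
cat > t.py <<'E'
from m import *
def tilt(F,z0):
    a=np.radians(18.35);U=np.array([np.cos(a),np.sin(a)]);V=np.array([-np.sin(a),np.cos(a)])
    for n in ("scene","side"):
        C=cloud(F[n]).reshape(-1,3); q=C[:,:2]-[.5227,-.1895]; u=q@U*1e3;v=q@V*1e3
        for lo,hi in ((z0-.012,z0+.001),(z0+.003,z0+.015),(z0+.015,z0+.03),(z0+.03,z0+.045)):
            m=(abs(u)<25)&(abs(v)<25)&(C[:,2]>lo)&(C[:,2]<hi)
            if m.sum()>5: print(n,round(lo,3),m.sum(),"u",np.percentile(u[m],[3,50,97]).round(1),"v",np.percentile(v[m],[3,50,80,97]).round(1))
E
python3 - <<'E'
from t import *
import pickle
F=pickle.load(open("f8.pkl","rb")); tilt(F,.1405)
g=F["wrist"]["pixels"].astype(int).sum(2)
print(g[236:275,312:334].mean(1).round()); print(g[345:425:2,310:335].mean(1).round())
E
```

```text
scene 0.144 73 u [-11.2  -2.2  11.2] v [-6.7 10.6 12.5 15.1]
scene 0.156 90 u [-11.6  -3.3  11.6] v [-9.  10.2 11.9 14.1]
scene 0.171 94 u [-11.2  -3.8  11.2] v [-7.4 10.4 12.6 14.4]
side 0.144 34 u [-11.8  -1.1   9.7] v [ 3.   8.3 10.5 14.9]
side 0.156 50 u [-11.5  -0.2  10.5] v [ 3.2  7.5  9.2 12.6]
side 0.171 45 u [-10.7  -2.1  10.9] v [ 0.2  8.3 10.4 13.7]
[ 40.  42.  42.  42.  44.  43.  45.  53.  80. 115. 135. 149. 178. 196.
 218. 292. 392. 438. 447. 457. 469. 477. 476. 477. 476. 475. 498. 551.
 583. 588. 589. 587. 587. 587. 586. 585. 586. 586. 584.]
[240. 240. 239. 240. 285. 384. 370. 221. 152. 152. 156. 158. 156. 149.
 149. 148. 149. 150. 144. 135. 125. 112. 106. 103. 105. 105. 105. 104.
 104. 103. 104. 103. 104. 107. 169. 311. 285.  95.  60.  61.]
```

The fixed cameras show the cuvette vertical (face offset constant with height) and centred. Lowering the foot to about 10 mm above the mouth.

Emit:
jog_arm(
  plan=[
    [0,0,0,-0.5,1,-15,18],
    [0,0,0,-0.5,1,-30,18],
    [0,0,0,-0.5,1,-38,18],
    [0,0,0,-0.5,1,-43,18],
    [0,0,0,-0.5,1,-43,18],
    [0,0,0,-0.5,1,-43,18],
    [0,0,0,-0.5,1,-43,18],
  ],
)

```text
time_s: 16.8
position: [0.5225, -0.1889, 0.1565]
tcp_rot: [0.585, 0.811, -0.001, 0.002]
ft_force: [-0.6, 0.5, -0.5]
opening: 0.0227
finger_force: 36.4
```

```bash
python3 st.py
python3 - <<'E'
from t import *
F={n:grab(n) for n in ("scene","side","wrist")}; tilt(F,.0975)
f=F["wrist"]; g=f["pixels"].astype(int)
blobs(f,(g.min(2)>110).astype(np.uint8),.0865,(270,300,215,250)); blobs(f,(g.min(2)>110).astype(np.uint8),.0865,(342,375,215,250))
# foot from below in scene/side: column profile of height of lowest cuvette pixel on the near face
for n in ("scene","side"):
    h=F[n]; R=h["Rc"].T; X=np.array([.5227,-.1895,.0975])+np.array([-.31,.95,0])*.012; c=R@(X-h["o"]); p=h["mtx"]@(c/c[2]); u,v=p[:2].round().astype(int)
    print(n,u,v,c[2].round(3),h["pixels"].sum(2)[v-12:v+12,u-1:u+2].mean(1).round())
E
```

```text
16.8 pos [ 0.5225 -0.1889  0.1565] yaw 108.34 z [ 0.0011 -0.004  -1.    ] vel 0.002 F [-0.56  0.54 -0.46] T [-0.02  0.02 -0.02] open 0.0227 ff 36.443022212188225 j [-0.45  0.12  1.48 -0.    1.54 -0.77]
scene 0.086 104 u [-24.2  -2.   23.7] v [-18.7   4.8  20.9  24.5]
scene 0.101 67 u [-11.6  -4.8  10.9] v [-7.8 11.3 13.  15.7]
scene 0.113 93 u [-11.5  -3.5  10.8] v [-7.6 11.3 13.2 15.7]
scene 0.128 84 u [-11.4  -2.8  11. ] v [-5.3 11.4 13.2 15.5]
side 0.086 72 u [-23.6   1.3  23.5] v [-20.5   5.8  19.   23.5]
side 0.101 38 u [-11.6  -0.6  10.6] v [ 5.1  9.6 11.8 15.3]
side 0.113 40 u [-11.1  -2.5   8.4] v [ 4.9  9.4 12.1 15.3]
side 0.128 44 u [-10.2   0.5   9.2] v [ 2.1 10.7 12.3 14.9]
[272.1 222.9] 97 [ 0.4904 -0.1796  0.0865] rect [ 490.1 -181.4] [ 3.7 14. ] 1.7
[371.9 222.6] 92 [ 0.5428 -0.162   0.0865] rect [ 544.4 -163.5] [ 4.1 14.7] 38.0
[342. 233.] 5 [ 0.5291 -0.1729  0.0865] rect [ 529.1 -172.9] [0.  2.3] 19.2
scene 442 192 1.109 [401. 397. 397. 398. 409. 436. 499. 541. 532. 458. 377. 315. 250. 176.
 146. 127. 117. 112. 108. 107. 107. 102. 108. 106.]
side 375 192 1.538 [426. 425. 426. 426. 428. 420. 425. 517. 598. 524. 404. 293. 227. 203.
 204. 178. 156. 168. 169. 169. 172. 170. 171. 166.]
```

```bash
python3 -c "
from h import *
print(ticket.finish_job())"
```

```text
the job is handed in; nothing more can be done
None
```

The job is handed in at about 17 s: the adapter is locked in the well about 2° off the meter's axis, and by my measurements the cuvette is held still, upright, centred and square about 11 mm above the adapter's mouth. No verdict came back, and I viewed 11 pictures, one over the limit of 10.

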